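Pin the eye and index it three clicks before the measuring camera

ROBOT

A 6-joint arm with a two-finger parallel gripper is mounted at the origin on the work surface. World frame = base frame: x ahead of the robot, y to its left, z up, the work surface at z = 0. Lengths are in m, angles in degrees, forces in N, time in s.
With the tool pointing down it reaches from about 0.3 to 0.825 m from the base axis. Payload 5.4 kg.
Tool frame: the origin (TCP) lies on the centre line of the jaws, within the pads' length; the fingertips stand 14 mm ahead of it and the grasp point (between the pads) lies 5 mm behind it; z points along the fingers, x is the direction in which the jaws open and shut, and the axes are right-handed (so a half turn about z gives the same grasp; the last joint's range is limited). The gripper opens to 92 mm and grips with 3 to 60 N. Pads are 20 mm wide; open, the fingers measure 128 mm over their backs; the gripper's body (75 mm by 189 mm) begins 69 mm behind the grasp point.
Start: joints at [55.743, 9.076, 91.501, -0, 79.423, -12.038], TCP at [0.217, 0.532, 0.229] pointing down, gripper open.
Joint ranges: [-166.64, 166.64], [-54.1, 131.32], [10.49, 154.53], [-73.88, 253.88], [9.74, 151.15], [-171.62, 171.62]. Speed limits (degrees/s): [147.25, 147.25, 180, 180, 180, 180].

INTERFACE

Orientations are given as [roll, pitch, yaw] about the fixed x, y, z axes, in that order (R = Rz(yaw) Ry(pitch) Rx(roll)).
In Python, from plant import r, vision, order gives the robot as it stands.
- The arm moves only by the tool carry_out, never from a script. Its argument "commands" is a list of rows, each a list of 5 numbers: the finger opening in mm, from 0 to 91.9, then the shift along the world's x, y, z in mm, then the turn about the world's z in rad. A call has 1 to 12 rows; each row is the pose to reach, as a shift and turn from the pose commanded when the call began; what a row does not reach only later rows make up. A row lasts 1/8 s, in which the tool goes at most 62.5 mm and 10.7 degrees, less where a joint would pass 70% of its speed; a pose out of reach is approached as far as the arm can. A call with a gripper value outside its range is refused whole. The fingers move at their own pace and stop on an object; "force" is the grip in N (left out, the last holds). Time passes only in rows, so rows that repeat a pose let the fingers close. It gives the time, the measured TCP pose, the force and the opening at its end, in the units of the state.
- r.sense(): the state, without advancing time (a new reading comes with each control period).
- vision.read_camera(name): name is "scene" or "side" or "wrist"; returns (picture, depth): 420x560x3 uint8, red, green, blue; 420x560 float32, m along the optical axis (not along the pixel's ray), 0 where there is no reading.
- vision.camera_info(name): a dict with "fx", "fy", "cx", "cy" (pixels), "world_to_cam" (4x4, takes a point from world to camera coordinates); the wrist camera has in their place "T_tool_cam" (4x4, takes a point from camera to tool coordinates, whose origin is the TCP and whose axes are the tool frame's). Camera axes: x right, y up, looking along -z (the intrinsics and any distortion apply to the point x, -y, -z); pixel columns grow to the right and rows downward; lengths in m; the calibration is good to about 2 mm. A picture is of the moment at which its call begins: read the wrist's pose just before it. camera_info takes no time and is no camera call.
- order.finish_job(): hands the job in, once; it reports no verdict.
The state is a dict: "clock": time; "joints": joint angles; "dq": joint speeds; "effort": joint torques, N m; "tcp_pos": TCP position; "tool_rot": TCP orientation; "contact_force": force on the tool from outside, world axes, zero at the start; "wrist_torque": the same for the moment, N m; "width": finger opening in m.
Only numpy, scipy, OpenCV 4.12 (cv2) and the standard library are available. Lean on these libraries where they do the work, as an engineer would, in place of code of your own. Each camera call takes 0.05 s, during which the arm holds its last target. There are 200 camera calls.

TASK

Take the slimmest of the three gauge pins from the wooden rack, put it down through the eye of the part on the indexing fixture until its head sits flat on the eye, and let go of it. Then turn the fixture's bar knob clockwise (seen from above) by three clicks and no further, which carries the pin round to the measuring camera, and finish while still holding the knob at the third click: it springs back when released. Leave the other pins and the things lying about where they are.

Things in the scene. Friction and masses are not known exactly. Their poses are not given: they have to be found in the camera images.
- pin_slim: slimmest gauge pin, steel, 0.14 kg, upright in one of the rack's three places (swapped between runs). Origin: centre of the shank's foot, z up along the pin. Shank 12 mm in diameter, 30 mm long, foot chamfered 2.5 mm; above it a dark cylindrical head 24 mm in diameter, 30 to 62 mm above the origin, to grip it by. The head's underside rests on the rack's top.
- pin_foot (a point): the same point as the origin of the slim pin (centre of the foot of its shank)
- rack: fixed wooden rack for the pins, 60 x 180 x 40 mm high, origin at the centre of its underside, long along its y; three vertical holes of 17 mm diameter at y = -60, 0 and +60 mm, right through. Pins are lifted straight up, by at least 35 mm.
- pin_mid: gauge pin with a head 32 mm in diameter and a shank of 15 mm, too thick for the eye; otherwise as the slim one. Leave it in the rack.
- pin_big: gauge pin with a head 40 mm in diameter and a shank of 15.5 mm, too thick for the eye; otherwise as the slim one. Leave it in the rack.
- indexer: fixed indexing fixture: white housing 120 x 270 x 40 mm high, origin under its centre, long along its y. On top: bar knob (axis at y -80 mm) and turntable (axis at y +80 mm) with an aluminium part, a round hub (top 74 mm above the table) with an arm that ends in an eye. A small measuring camera stands beyond the +y end (y 195 to 285 mm, up to 110 mm above the table).
- eye (a point): centre of the eye's upper rim, 76 mm above the table. The eye is an upright aluminium ring, 26 mm outside, hole 14 mm in diameter, 14 mm deep, open below (20 mm free beneath). It lies 60 mm from the turntable's axis, at first on the robot's side, and turns with the knob one to one, the same way. With the pin's head flat on it the pin's foot is 30 mm below this point.
- knob_bar: grip of the indexing knob: upright black bar 44 mm long, 14 mm thick, 34 mm high. Origin: on the knob's upright axis at the bar's underside, 52 mm above the table; x along the bar's length, y across it (pinch the two 44 mm faces), z up. It stands on a round disc 48 mm across, top level with the origin. At the start the bar lies along the indexer's x axis.
- index_knob (a joint): knob angle (rad): 0 at the start, at rest; grows clockwise seen from above. A click every 0.419 (24 degrees), the third at 1.257; end stop at 2.094 (fifth). A spring pulls it back with 0.04 N m at rest, 0.09 N m at the third click; the clicks add a ripple of +-0.045 N m (at most about 0.14 in all). Let go, it runs back to 0. Pinched with 30 N or more it does not slip.
- ring_gauge: bystander: steel ring, 54 mm outside, 22 mm high, origin under its centre
- collar: bystander: stepped aluminium collar, 68 mm across, 40 mm high, origin under its centre
- bush0: bystander: dark steel stepped bush, 32 mm across, 42 mm high, origin under its centre
- bush1: bystander: a second dark steel stepped bush, the same
- v_block: bystander: dark steel V-block, 50 x 70 x 40 mm high, origin under its centre
- caliper: bystander: caliper lying flat, 170 mm long, 12 mm high, origin under its beam's middle
Not all that is in view belongs to the job. What is shaped like the pin_slim but white is not meant.

How it is judged (in metres and radians):
On the way, in this order (a step that is already met when the one before it is completed fails the run):
1. the slim pin is down through the eye, its head on the eye, let go, with the knob still at rest (z of pin_foot in the frame of eye below -0.025 m and horizontal distance between pin_foot and eye below 0.004 m and angle between pin_slim's own z axis and vertical below 0.1 rad and value of joint index_knob below 0.25 rad and contact force between the fingers and pin_slim below 0.1 N), for 0.2 s.
2. the knob is held at the third click (value of joint index_knob between 1.1167 and 1.3967 rad and velocity of joint index_knob between -0.15 and 0.15 rad/s and contact force between the fingers and knob_bar above 1.5 N), for 0.2 s.
At the end, for the whole second after the job is handed in: the knob is still, pinched or held by the fingers (over 1.5 N) at the third click, 1.257 rad within 0.14 rad; the slim pin is through the eye (foot at least 25 mm below its rim, within 4 mm of its centre line, upright within 0.1 rad) (all of step 2 and z of pin_foot in the frame of eye below -0.025 m and horizontal distance between pin_foot and eye below 0.004 m and angle between pin_slim's own z axis and vertical below 0.1 rad); the arm keeps its last pose, push and grip.
It fails at once if the knob is turned past the third click towards the fourth (over 1.5 rad) (value of joint index_knob above 1.5 rad).
It fails at once if another pin or a bystander is shifted by more than 25 mm (distance of any of pin_mid, pin_big, ring_gauge, collar, bush0, bush1, v_block, caliper from where it was at the start of the episode above 0.025 m).
It also fails if it takes over 58 s, if anything falls off the work surface, if the arm or the gripper's body presses on something with over 40 N, if the wrist force passes 120 N, or if a joint passes its speed limit or range.

## Working session

There is one attempt and no reset: what is moved stays moved. The work goes in short steps, Python scripts to look and compute and a tool call to move; the robot and the scene stay as the last step left them, time stands still between calls to the robot, and variables do not carry over. Pictures are saved under pics/ and viewed, about 8 in all and at most 12, crops included, and the job is handed in when it is done.

Besides the shell and the picture viewer there is one more tool, called after "Request:" as name(argument=value, ...) on one line, values as JSON. carry_out: Moves the arm, as the interface text tells. Its arguments: {"type":"object","properties":{"commands":{"type":"array"},"force":{"type":"number"}},"required":["commands"]}

```bash
mkdir -p pics; ls; python3 - <<'E'
from plant import r,vision,order
import cv2,numpy as np
print(r.sense())
for n in ["scene","side","wrist"]:
    p,d=vision.read_camera(n); np.savez(f"pics/{n}0.npz",p=p,d=d)
    cv2.imwrite(f"pics/{n}0.png",p[:,:,::-1]); i=vision.camera_info(n); print(n,i)
E
```

```text
pics
{'clock': 0.0, 'joints': array([ 5.57437369e+01,  9.11319705e+00,  9.15714142e+01,  1.41643137e-03,
        7.94225652e+01, -1.20361618e+01]), 'dq': array([ 0.11934334,  0.00103703,  0.01146533,  0.03760374,  0.13478189,
       -0.00238196]), 'effort': array([ 2.38007546e-03, -3.85562253e+01, -3.22114277e+01,  7.01829814e-02,
        3.75953258e-02, -1.60695436e-04]), 'tcp_pos': array([0.2171    , 0.53179832, 0.22762017]), 'tool_rot': array([-1.79976289e+02,  1.04529997e-01,  6.77796590e+01]), 'contact_force': array([-0.16631527,  0.58161639, -0.50627669]), 'wrist_torque': array([-0.0535093 , -0.05317969, -0.01118713]), 'width': 0.09182775060914196}
scene {'fx': 476.7100081554224, 'fy': 476.7100081554224, 'cx': 280.1673274133255, 'cy': 210.52204015404118, 'world_to_cam': array([[-0.16143025,  0.98680504,  0.01249318,  0.1559319 ],
       [-0.61356961, -0.11027218,  0.78190305,  0.26704998],
       [ 0.77296352,  0.11855737,  0.62327485, -1.49449457],
       [ 0.        ,  0.        ,  0.        ,  1.        ]])}
side {'fx': 434.3194702229468, 'fy': 434.3194702229468, 'cx': 281.94203821504766, 'cy': 207.59986388770116, 'world_to_cam': array([[ 0.96393008, -0.26557457,  0.01757713, -0.54298237],
       [ 0.1475046 ,  0.5880191 ,  0.79528355, -0.10039069],
       [-0.22154277, -0.76400503,  0.60598277, -1.07767295],
       [ 0.        ,  0.        ,  0.        ,  1.        ]])}
wrist {'fx': 313.22319384559086, 'fy': 313.22319384559086, 'cx': 279.3302880810181, 'cy': 210.8243844874417, 'T_tool_cam': array([[ 9.99998563e-01,  1.48736822e-03, -8.12877069e-04,
         4.30470085e-04],
       [ 1.20963685e-03, -9.62170008e-01, -2.72447083e-01,
        -7.72082711e-02],
       [-1.18735507e-03,  2.72445708e-01, -9.62170425e-01,
        -1.56567016e-01],
       [ 0.00000000e+00,  0.00000000e+00,  0.00000000e+00,
         1.00000000e+00]])}
```

View pics/scene0.png

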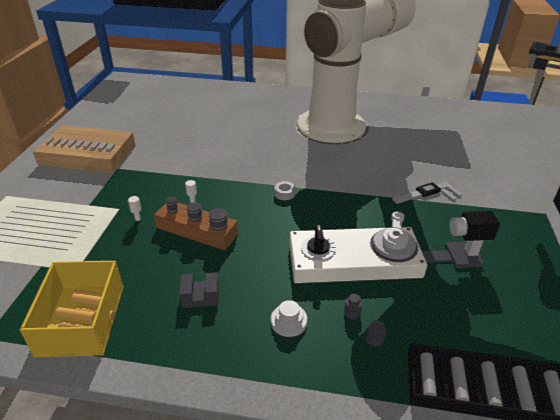

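View pics/side0.png

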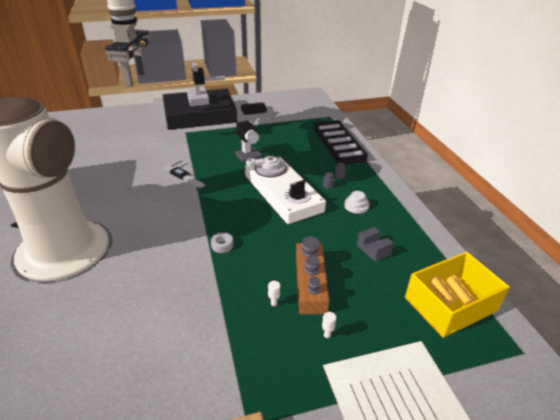

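Candidates: dark heads in the rack at scene px (171,203), (194,211) and (218,218); white lookalikes stand at (135,205) and (191,188) and are ruled out. The leftmost dark head (171,203), seen at (314,286) in side, looks slimmest. Next I measure it and check it in a crop.

```bash
cat > h.py <<'E'
import numpy as np,cv2
from plant import r,vision,order
from scipy.spatial.transform import Rotation as Ro
def T_wc(n,st=None):
    i=vision.camera_info(n)
    if n!="wrist": return np.linalg.inv(i["world_to_cam"]),i
    T=np.eye(4);T[:3,:3]=Ro.from_euler("xyz",st["tool_rot"],degrees=True).as_matrix();T[:3,3]=st["tcp_pos"]
    return T@i["T_tool_cam"],i
def cloud(d,T,i):
    v,u=np.mgrid[:d.shape[0],:d.shape[1]]
    P=np.stack([(u-i["cx"])/i["fx"]*d,-(v-i["cy"])/i["fy"]*d,-d],-1)
    P=P@T[:3,:3].T+T[:3,3]; P[d==0]=np.nan; return P
def ray(u,v,z,T,i):
    c=T[:3,:3]@np.array([(u-i["cx"])/i["fx"],-(v-i["cy"])/i["fy"],-1]); return T[:3,3]+c*(z-T[2,3])/c[2]
E
python3 - <<'E'
from h import *
for n in ["scene","side"]:
    z=np.load(f"pics/{n}0.npz");T,i=T_wc(n);P=cloud(z["d"],T,i);p=z["p"].astype(int)
    hsv=cv2.cvtColor(z["p"],cv2.COLOR_RGB2HSV)
    np.set_printoptions(precision=4,suppress=True)
    pts={"scene":[(171,201),(194,206),(218,212),(285,186),(319,230),(396,235),(397,216),(289,308),(353,298),(376,325),(199,284),(430,188)],"side":[(314,281),(311,262),(310,241),(222,240),(297,184),(270,162),(250,165)]}[n]
    for u,v in pts: print(n,u,v,P[v,u],z["p"][v,u])
    # heads: band z .075-.115 near rack
    m=(P[...,2]>.088)&(P[...,2]<.108)&(P[...,0]>.3)&(P[...,0]<.7)&(P[...,1]<-0.15)&(P[...,1]>-.45)
    k,l,s,c=cv2.connectedComponentsWithStats(m.astype(np.uint8))
    for j in range(1,k):
        if s[j,4]>10: q=P[l==j]; print("head",c[j],s[j],q.min(0),q.max(0))
    # white housing top
    m=(P[...,2]>.030)&(P[...,2]<.046)&(P[...,0]>.3)&(P[...,0]<.7)&(p.min(-1)>130)&(P[...,1]>-.15)&(P[...,1]<.35)
    q=P[m][:,:2].astype(np.float32); print(len(q),cv2.minAreaRect(q) if len(q) else 0)
    # rack top (brown)
    m=(P[...,2]>.032)&(P[...,2]<.046)&(p[...,0]>p[...,2]+30)&(P[...,0]>.3)&(P[...,0]<.7)&(P[...,1]<-.1)&(P[...,1]>-.45)
    q=P[m][:,:2].astype(np.float32); print(len(q),cv2.minAreaRect(q) if len(q) else 0)
a=cv2.imread("pics/scene0.png")[170:255,120:250];b=cv2.imread("pics/side0.png")[220:320,240:370]
a=cv2.resize(a,(390*1,255));b=cv2.resize(b,(390,300));cv2.imwrite("pics/crop1.png",np.vstack([a,b]))
E
```

```text
scene 171 201 [ 0.5485 -0.316   0.0715] [75 70 74]
scene 194 206 [ 0.5554 -0.2608  0.0703] [75 69 76]
scene 218 212 [ 0.5689 -0.2025  0.0722] [81 77 83]
scene 285 186 [ 0.3639 -0.0861  0.0119] [92 93 92]
scene 319 230 [0.6076 0.0202 0.0875] [106 100  98]
scene 396 235 [0.5825 0.1766 0.0764] [89 84 87]
scene 397 216 [0.5067 0.1823 0.0665] [123 120 119]
scene 289 308 [ 0.7799 -0.0147  0.0415] [219 214 212]
scene 353 298 [0.7371 0.0992 0.0429] [89 85 88]
scene 376 325 [0.7918 0.142  0.042 ] [46 46 52]
scene 199 284 [ 0.7344 -0.1998  0.0218] [79 74 83]
scene 430 188 [0.3136 0.2781 0.0168] [132 134 136]
3099 ((0.594757616519928, 0.09746904671192169), (0.12365753203630447, 0.26543503999710083), 13.293417930603027)
1020 ((0.5594038963317871, -0.25945794582366943), (0.18166013062000275, 0.06370571255683899), 75.29029083251953)
side 314 281 [ 0.5422 -0.3237  0.0723] [90 84 93]
side 311 262 [ 0.5542 -0.268   0.0716] [93 89 98]
side 310 241 [ 0.574  -0.2016  0.0714] [93 88 96]
side 222 240 [ 0.385  -0.0727  0.005 ] [121 115 119]
side 297 184 [0.6076 0.0134 0.0837] [29 25 28]
side 270 162 [0.5689 0.1576 0.0731] [195 187 189]
side 250 165 [0.5105 0.1669 0.0658] [181 173 175]
1587 ((0.5752096176147461, 0.1551467776298523), (0.12324624508619308, 0.39668744802474976), 13.754460334777832)
999 ((0.5572104454040527, -0.2642362713813782), (0.1806308627128601, 0.06067081540822983), 75.30293273925781)
```

View pics/crop1.png

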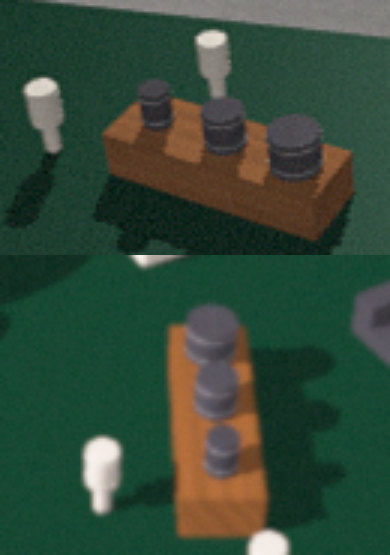

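The crop confirms it: the leftmost dark head (scene (171,203), at the rack's -y end) is clearly the slimmest. The two white ones stand outside the rack. Next I take close wrist views, over the indexer first since it's on the way.

Request:
carry_out(commands=[[50,40,-45,10,-0.18],[50,80,-90,10,-0.36],[50,115,-140,10,-0.54],[50,155,-190,10,-0.72],[50,190,-240,10,-0.9],[50,230,-290,10,-1.08],[50,260,-330,10,-1.26],[50,283,-362,10,-1.44],[50,283,-362,10,-1.44],[50,283,-362,10,-1.44]], force=30)

```text
clock: 1.4
tcp_pos: [0.4999, 0.1707, 0.2383]
tool_rot: [-180.0, 0.1, -14.6]
contact_force: [0.4, 0.5, 0.2]
width: 0.0499
```

```bash
cat > snap.py <<'E'
import sys,pickle
from h import *
t=sys.argv[1]
s=r.sense();p,d=vision.read_camera("wrist");pickle.dump((s,p,d),open(f"pics/{t}.pkl","wb"));cv2.imwrite(f"pics/{t}.png",p[:,:,::-1])
print(s["clock"],s["tcp_pos"],s["tool_rot"],s["dq"].round(2),s["width"],s["contact_force"])
E
python3 snap.py w1
```

```text
1.4 [0.49991637 0.17070565 0.23827397] [-1.79994277e+02  5.92433160e-02 -1.46394075e+01] [ 1.21 -0.48  0.16 -0.13 -0.07  0.14] 0.049915444253236144 [0.39726562 0.4877188  0.24389685]
```

View pics/w1.png

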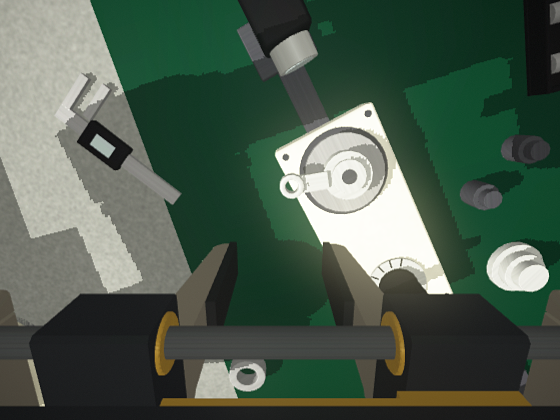

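Request:
carry_out(commands=[[50,5,-60,0,0],[50,10,-120,0,0],[50,15,-180,0,0],[50,20,-240,0,0],[50,25,-300,0,0],[50,30,-360,0,0],[50,35,-420,0,0],[50,40,-475,0,0],[50,43,-490,0,0],[50,43,-490,0,0],[50,43,-490,0,0]])

```text
clock: 2.82
tcp_pos: [0.5438, -0.3176, 0.2386]
tool_rot: [-180.0, 0.0, -14.6]
contact_force: [-0.6, 0.7, 0.1]
width: 0.0496
```

```bash
python3 snap.py w2
```

```text
2.825 [ 0.54383825 -0.31757238  0.23864848] [-1.79960236e+02  1.90697604e-02 -1.45839933e+01] [ 0.09 -0.4   0.1  -0.16 -0.13 -0.13] 0.04955465537332851 [-0.63893514  0.71660436  0.12006345]
```

View pics/w2.png

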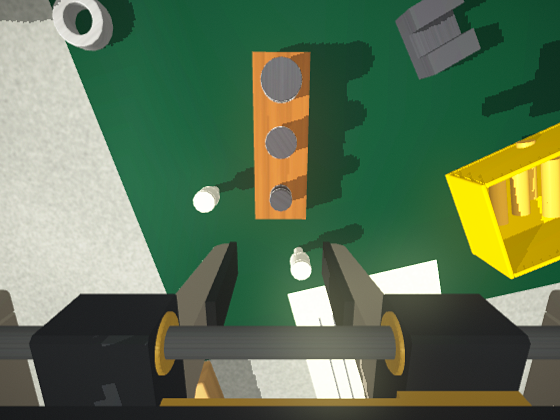

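w1 shows the eye at (291,186), hub at (349,176) and knob at about (400,285). w2 shows the slim pin's head at (281,198), mid (280,142), big (281,79), and white decoys at (206,199) and (300,263). Now I localise them.

```bash
cat > loc.py <<'E'
import pickle
from h import *
np.set_printoptions(precision=4,suppress=True)
def load(t):
    s,p,d=pickle.load(open(f"pics/{t}.pkl","rb"));T,i=T_wc("wrist",s);return s,p,d,T,i,cloud(d,T,i)
def blob(P,T,i,seed,z,tol,rad):
    m=(abs(P[...,2]-z)<tol)&(np.hypot(*(P[...,:2]-ray(*seed,z,T,i)[:2]).transpose(2,0,1))<rad)
    c=max(cv2.findContours(m.astype(np.uint8),0,2)[0],key=cv2.contourArea)
    q=np.array([ray(*k[0],z,T,i)[:2] for k in c],np.float32)
    c2,r2=cv2.minEnclosingCircle(q); el=cv2.fitEllipse(c); 
    return "cent",ray(*el[0],z,T,i)[:2],"px",el[0],"encl",np.array(c2),round(r2,4),"medz",np.median(P[m][:,2]),m.sum()
if __name__=="__main__":
    s,p,d,T,i,P=load("w2")
    for n,sd in [("slim",(281,198)),("mid",(280,142)),("big",(281,79))]: print(n,*blob(P,T,i,sd,.072,.008,.03))
    for sd in [(206,199),(300,263)]: print("decoy",P[sd[1],sd[0]])
    m=(abs(P[...,2]-.04)<.005)&(p[...,0].astype(int)>p[...,2]+40)&(P[...,1]<-.1)&(abs(P[...,0]-.56)<.09); 
    c=cv2.morphologyEx(m.astype(np.uint8),cv2.MORPH_OPEN,np.ones((3,3)));q=P[c>0][:,:2].astype(np.float32);print("rack",cv2.minAreaRect(q))
    s,p,d,T,i,P=load("w1")
    print("eye",*blob(P,T,i,(291,186),.076,.006,.016))
    print("z eye/hub/knob",P[186,282],P[178,291],P[176,349],P[185,365],P[283,400])
    print("hub",*blob(P,T,i,(349,176),.074,.005,.02))
    print("turntable",*blob(P,T,i,(344,170),.05,.008,.05))
    # screws at corners
    m=(abs(P[...,2]-.04)<.006)&(p.min(-1)>150)&(P[...,1]>-.1)&(P[...,1]<.3)&(P[...,0]<.7);q=P[m][:,:2].astype(np.float32);print("housing",cv2.minAreaRect(q),len(q))
E
python3 loc.py
```

```text
slim cent [ 0.5445 -0.3185] px (280.5702819824219, 199.0498504638672) encl [ 0.5445 -0.3185] 0.0124 medz 0.07212257408463454 406
mid cent [ 0.5596 -0.2611] px (280.6676330566406, 141.92315673828125) encl [ 0.5596 -0.2613] 0.0161 medz 0.07223996646265968 814
big cent [ 0.5748 -0.2037] px (280.971923828125, 78.5462646484375) encl [ 0.5748 -0.2041] 0.0202 medz 0.07235702711773692 1468
decoy [ 0.4652 -0.3     0.0625]
decoy [ 0.5465 -0.4007  0.0611]
rack ((0.5594600439071655, -0.2617816925048828), (0.17948222160339355, 0.06008507311344147), 75.1744155883789)
eye cent [0.5166 0.1818] px (292.68096923828125, 185.1856689453125) encl [0.5166 0.1822] 0.0141 medz 0.07576743294771765 397
z eye/hub/knob [0.5057 0.1838 0.0758] [0.5167 0.1896 0.0765] [0.575  0.1762 0.0748] [0.5909 0.1607 0.0668] [0.6135 0.0263 0.0512]
hub cent [0.5749 0.177 ] px (348.59075927734375, 175.13787841796875) encl [0.5745 0.1769] 0.0194 medz 0.07432754852233187 971
turntable cent [0.5752 0.1807] px (343.6541442871094, 168.3213348388672) encl [0.5743 0.1786] 0.0485 medz 0.05209131971184927 3290
housing ((0.5920042991638184, 0.1022268533706665), (0.1189984530210495, 0.2616010308265686), 13.099634170532227) 10306
```

Request:
carry_out(commands=[[50,1,-1,-60,0],[50,1,-1,-120,0],[50,1,-1,-160,0],[50,1,-1,-178,0],[50,1,-1,-178,0],[50,1,-1,-178,0],[15,1,-1,-178,0],[15,1,-1,-178,0],[15,1,-1,-178,0],[15,1,-1,-178,0],[15,1,-1,-178,0]], force=30)

```text
clock: 4.25
tcp_pos: [0.5446, -0.321, 0.0612]
tool_rot: [180.0, -0.0, -14.7]
contact_force: [-1.5, 0.0, 3.9]
width: 0.023
```

Request:
carry_out(commands=[[15,0,0,40,0],[15,0,0,90,0],[15,0,0,130,0],[15,-3,50,130,0.18],[15,-6,105,130,0.36],[15,-9,160,130,0.54],[15,-12,215,130,0.72],[15,-15,270,130,0.9],[15,-18,325,130,1.08],[15,-21,380,130,1.26],[15,-24,430,130,1.44],[15,-26,470,130,1.6]])

```text
clock: 5.75
tcp_pos: [0.5176, 0.1513, 0.1899]
tool_rot: [-179.9, 0.0, 77.3]
contact_force: [1.1, -0.4, -0.5]
width: 0.0234
```

Request:
carry_out(commands=[[15,-1,20,0,0.16],[15,-2,33,0,0.32],[15,-2,33,0,0.458],[15,-2,33,0,0.458],[15,-2,33,0,0.458],[15,-2,33,0,0.458]])

```text
clock: 6.5
tcp_pos: [0.5164, 0.1821, 0.1904]
tool_rot: [-180.0, -0.0, 103.1]
contact_force: [0.0, 0.0, -1.3]
width: 0.0234
```

```bash
python3 snap.py w3
```

```text
6.5 [0.51640563 0.18208731 0.19044904] [-1.79985483e+02 -2.32912001e-03  1.03097156e+02] [ 0.09 -0.07 -0.09  0.18 -0.01 -0.36] 0.023351123361274956 [ 0.04347356  0.02869315 -1.30044084]
```

View pics/w3.png

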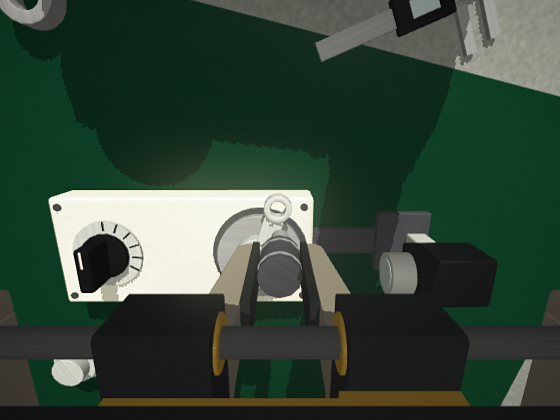

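The eye is at (277,208), and the pin's head is held between the pads at (280,270). The knob bar is at (100,262). Next I measure eye minus head in this same view.

```bash
cat > m3.py <<'E'
from loc import *
import sys
s,p,d,T,i,P=load(sys.argv[1]); eu,ev=map(int,sys.argv[2:4]); hu,hv=map(int,sys.argv[4:6])
print("eye",*blob(P,T,i,(eu,ev),.076,.004,.0155))
zt=s["tcp_pos"][2]+.011
print("head",zt,*blob(P,T,i,(hu,hv),zt,.006,.016))
# dark eye hole: fit in grey
g=cv2.cvtColor(p,cv2.COLOR_RGB2GRAY);w=g[ev-20:ev+20,eu-20:eu+20]
print(np.median(P[hv-6:hv+6,hu-6:hu+6].reshape(-1,3),0))
im=cv2.resize(p[ev-30:ev+90,eu-80:eu+80,::-1],None,fx=5,fy=5,interpolation=cv2.INTER_NEAREST);cv2.imwrite("pics/c_%s.png"%sys.argv[1],im)
E
python3 m3.py w3 277 208 280 275
```

```text
eye cent [0.5147 0.1804] px (277.15594482421875, 208.5867919921875) encl [0.515  0.1801] 0.0138 medz 0.07598867509453025 484
head 0.20144903645802487 cent [0.5138 0.1823] px (279.67303466796875, 272.9940185546875) encl [0.5148 0.1827] 0.0168 medz 0.2015513707628619 1870
[0.5146 0.1824 0.2017]
```

View pics/c_w3.png

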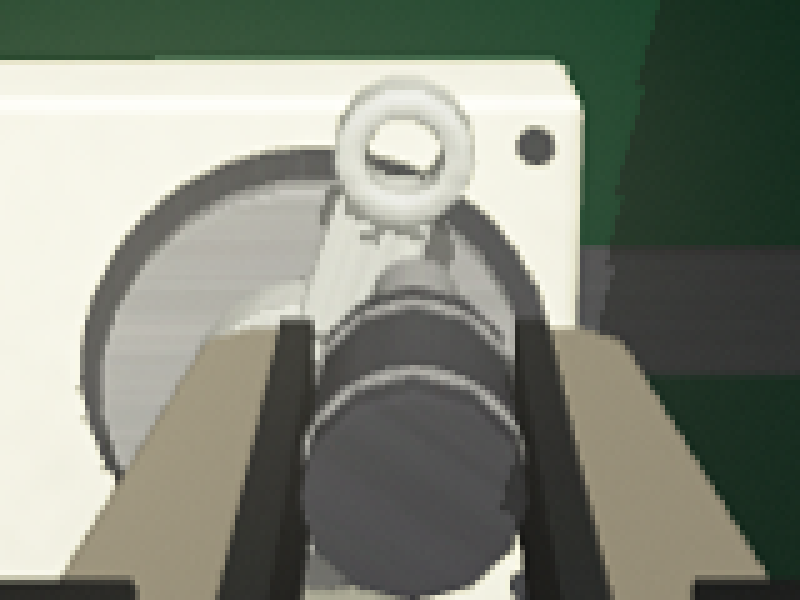

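Request:
carry_out(commands=[[15,0.7,-2,-25,0],[15,0.7,-2,-45,0],[15,0.7,-2,-48,0],[15,0.7,-2,-48,0],[15,0.7,-2,-48,0]])

```text
clock: 7.18
tcp_pos: [0.5179, 0.1804, 0.1438]
tool_rot: [179.9, 0.0, 103.2]
contact_force: [0.5, 0.0, -1.6]
width: 0.0232
```

```bash
python3 snap.py w4; python3 m3.py w4 278 225 280 275
python3 - <<'E'
from h import *
for n in ["scene","side"]:
    p,d=vision.read_camera(n);cv2.imwrite(f"pics/{n}4.png",p[:,:,::-1])
    i=vision.camera_info(n);c=i["world_to_cam"]@[.515,.18,.08,1];u=int(i["cx"]+i["fx"]*c[0]/-c[2]);v=int(i["cy"]-i["fy"]*c[1]/-c[2]);print(n,u,v)
    cv2.imwrite(f"pics/{n}4c.png",cv2.resize(p[v-30:v+30,u-40:u+40,::-1],(400,300)))
a=cv2.imread("pics/scene4c.png");b=cv2.imread("pics/side4c.png");c=cv2.imread("pics/c_w4.png")
cv2.imwrite("pics/m4.png",np.vstack([cv2.resize(c,(400,300)),a])[:, :] if 0 else np.vstack([np.hstack([a,b]),np.hstack([cv2.resize(c,(400,300)),a*0])]))
E
```

```text
7.175 [0.5179174  0.18036352 0.14377305] [1.79886105e+02 1.38778429e-02 1.03182663e+02] [-0.01 -0.04  0.12  0.01 -0.14  0.05] 0.023223202454024445 [ 0.53083896  0.00926897 -1.56413519]
eye cent [0.5153 0.1803] px (279.1130065917969, 224.22885131835938) encl [0.5155 0.1793] 0.0149 medz 0.07600186611484014 535
head 0.1547730490615723 cent [0.5157 0.1804] px (279.29931640625, 273.5774841308594) encl [0.5163 0.181 ] 0.0169 medz 0.1548926676343683 1872
[0.516  0.1806 0.155 ]
scene 397 213
side 250 158
```

View pics/m4.png

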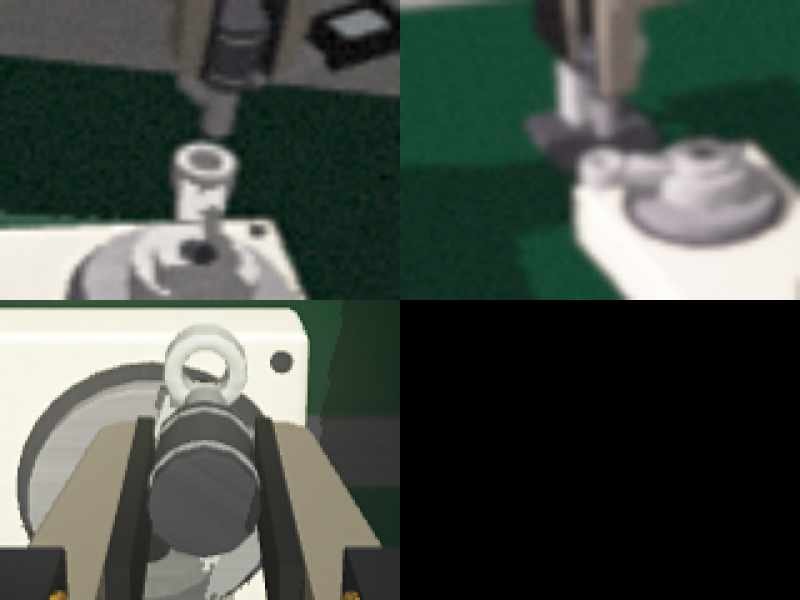

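```bash
cat > fit.py <<'E'
from loc import *
from scipy.optimize import least_squares
import sys
def circ(P,T,i,seed,z,R,tol):
    c0=np.array(ray(*seed,z,T,i)[:2])
    m=((abs(P[...,2]-z)<tol)&(np.hypot(*(P[...,:2]-c0).transpose(2,0,1))<R*1.5)).astype(np.uint8)
    q=np.vstack([np.array([ray(*k[0],z,T,i)[:2] for k in c]) for c in cv2.findContours(m,1,1+0)[0]])
    best=None
    for dx in np.arange(-6,6.1,2)*1e-3:
        for dy in np.arange(-6,6.1,2)*1e-3:
            f=least_squares(lambda c:np.hypot(*(q-c).T)-(R-.0004),c0+[dx,dy],loss="cauchy",f_scale=.0004)
            if best is None or f.cost<best.cost: best=f
    res=np.hypot(*(q-best.x).T)-R; c=T[:3,:3].T@(np.r_[best.x,z]-T[:3,3])
    return best.x, "inl",(abs(res+.0004)<.001).sum(),len(q),"px",(i["cx"]+i["fx"]*c[0]/-c[2]).round(1),(i["cy"]-i["fy"]*c[1]/-c[2]).round(1)
for t,e,h in [("w1",(291,186),None),("w3",(278,208),(280,274)),("w4",(280,222),(280,275))]:
    s,p,d,T,i,P=load(t)
    print(t,"tcp",s["tcp_pos"])
    for tol in (.0015,.003): print(" eye out",*circ(P,T,i,e,.076,.013,tol),)
    if h:
        for tol in (.0015,.003): print(" head",*circ(P,T,i,h,s["tcp_pos"][2]+.011,.012,tol))
        g=cv2.GaussianBlur(cv2.cvtColor(p,cv2.COLOR_RGB2GRAY),(0,0),.6)
        u,v=e; print(g[v-20:v+21:2,u-22:u+23:2])
E
python3 fit.py
```

```text
w1 tcp [0.4999 0.1707 0.2383]
 eye out [0.5167 0.1803] inl 68 169 px 292.1 185.6
 eye out [0.5166 0.1801] inl 71 136 px 292.0 185.8
w3 tcp [0.5164 0.1821 0.1904]
 eye out [0.5146 0.1809] inl 75 163 px 277.7 208.6
 eye out [0.5146 0.1806] inl 83 158 px 277.4 208.5
 head [0.5158 0.1826] inl 157 304 px 279.4 276.6
 head [0.5155 0.1826] inl 155 282 px 279.5 276.0
[[ 73  72  73  72  71  72  72  71  71  71  70  70  70  70  69  70  68  68
   67  67  67  66  65]
 [208 209 209 209 209 207 207 207 207 208 207 207 208 208 208 207 206 206
  208 207 207 206 207]
 [241 241 240 241 241 241 240 240 241 238 235 235 237 240 241 240 240 240
  240 240 240 239 240]
 [241 241 241 241 242 243 242 236 218 208 209 212 213 219 234 241 242 241
  241 241 241 240 240]
 [244 244 244 243 244 244 216 192 206 227 231 232 232 216 204 215 242 244
  245 244 244 243 243]
 [253 253 252 252 253 236 190 219 233 233 232 232 233 235 228 206 221 253
  252 252 252 252 251]
 [249 249 249 248 244 187 224 230 225 212 205 204 205 219 228 231 199 233
  249 249 248 247 247]
 [244 245 244 245 215 202 230 221 208 220 230 229 206 193 2
[... 2867 characters left out ...]
205 220 243 242 242]
 [179 178 115 126 200 215 223 214 195 180 177 176 180 178 181 211 215 206
  207 240 242 241 241]
 [188 174 124 134 178 210 223 218 157 159 167 170 169 164 185 224 214 205
  173 223 243 241 241]
 [177 160 120 201 162 184 203 151 146 158 163 165 167 164 158 194 199 154
   92 111 207 243 242]
 [178 127 135 213 154 151 162 115 116 106  99  97 107 123 130 152 140  96
   90  90 102 205 243]
 [179 152 159 217 199 152  98 103 130 148 152 152 150 144 109  95  89  94
   91  90  88 103 218]
 [174 171 196 217 177 113 143 150 132 115  98  94 109 129 146 154 122  95
   91  90  89  87 123]
 [ 92 163 211 163 127 129  93  85  84  86  88  88  87  87  88  91 119 144
   99  90  89  66  63]]
```

Request:
carry_out(commands=[[15,-2.2,-0.2,0,0],[15,-2.2,-0.2,-8,0],[15,-2.2,-0.2,-15,0],[15,-2.2,-0.2,-19,0],[15,-2.2,-0.2,-22,0],[15,-2.2,-0.2,-25,0]])

```text
clock: 8.07
tcp_pos: [0.515, 0.1801, 0.1175]
tool_rot: [180.0, 0.0, 103.2]
contact_force: [0.5, 0.2, -1.8]
width: 0.0231
```

Request:
carry_out(commands=[[15,0,0,-5,0],[15,0,0,-10,0],[15,0,0,-14,0],[15,0,0,-17,0],[15,0,0,-19,0],[15,0,0,-20,0],[15,0,0,-20,0]])

```text
clock: 8.95
tcp_pos: [0.515, 0.1801, 0.0976]
tool_rot: [180.0, 0.0, 103.2]
contact_force: [-0.2, -0.3, -1.6]
width: 0.0229
```

Request:
carry_out(commands=[[45,0,0,0,0],[45,0,0,0,0],[45,0,0,0,0],[45,0,0,15,0],[45,0,0,50,0],[45,0,0,100,0],[45,0,0,110,0],[45,0,0,110,0],[45,0,0,110,0]])

```text
clock: 10.07
tcp_pos: [0.5139, 0.1799, 0.206]
tool_rot: [-179.8, -0.0, 103.2]
contact_force: [1.0, -0.1, -0.3]
width: 0.0455
```

```bash
python3 snap.py w5; sed -i '/^for t,e,h/,$d' fit.py; python3 - <<'E'
from fit import *
s,p,d,T,i,P=load("w5")
# pin head now: top expected 0.108
m=(P[...,2]>.09)&(P[...,2]<.125)&(abs(P[...,0]-.515)<.04)&(abs(P[...,1]-.18)<.04)
print(m.sum(),np.percentile(P[m][:,2],[50,90,99]))
c=T[:3,:3].T@(np.array([.515,.18,.108])-T[:3,3]);h=(i["cx"]-i["fx"]*c[0]/c[2],i["cy"]+i["fy"]*c[1]/c[2]);print(h)
print(circ(P,T,i,h,.108,.012,.002))
# knob bar: top z .086
m=(P[...,2]>.078)&(P[...,2]<.094)&(P[...,0]>.5)&(P[...,1]<.1)
q=P[m][:,:2].astype(np.float32);print("bar",len(q),cv2.minAreaRect(q),q.mean(0),np.median(P[m][:,2]))
cv2.imwrite("pics/w5b.png",p[:,:,::-1])
E
```

```text
10.075 [0.5139403  0.17994216 0.20598389] [-1.79833112e+02 -2.02590683e-02  1.03185930e+02] [-0.06  0.47  0.36  0.08  0.01 -0.03] 0.045496807619383274 [ 0.97656878 -0.06467305 -0.34737341]
694 [0.1082 0.1091 0.1099]
(np.float64(278.23532512237773), np.float64(217.5682607856805))
(array([0.5144, 0.1809]), 'inl', np.int64(76), 108, 'px', np.float64(279.5), np.float64(217.2))
bar 753 ((0.6101569533348083, 0.02007739245891571), (0.043349478393793106, 0.015013577416539192), 13.501246452331543) [0.6085 0.0216] 0.08567896538393649
```

View pics/w5b.png

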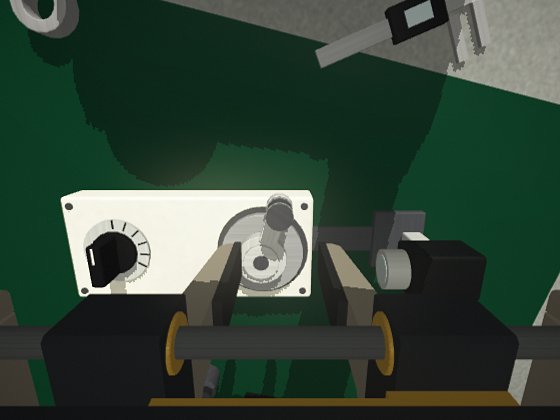

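The pin is seated: head top at z=0.108, centred on the eye. In the picture it stands in the eye at (279,215). The knob is at (0.610, 0.020) with bar yaw about 13.4°.

Request:
carry_out(commands=[[45,30,-50,0,0],[45,60,-100,0,0],[45,88,-145,0,0],[45,96,-160,0,0],[45,96,-160,-50,0],[45,96,-160,-100,0],[45,96,-160,-120,0],[45,96,-160,-135,0],[45,96,-160,-135,0],[45,96,-160,-135,0]])

```text
clock: 11.38
tcp_pos: [0.6123, 0.02, 0.0745]
tool_rot: [179.8, 0.1, 103.2]
contact_force: [-0.9, 0.9, 0.8]
width: 0.0449
```

Request:
carry_out(commands=[[45,-1.5,0,-2,0],[10,-1.5,0,-2,0],[10,-1.5,0,-2,0],[10,-1.5,0,-2,0],[10,-1.5,0,-2,0],[10,-1.5,0,-2,0],[10,-1.5,0,-2,0]], force=45)

```text
clock: 12.25
tcp_pos: [0.6098, 0.0188, 0.0707]
tool_rot: [180.0, 0.1, 103.2]
contact_force: [1.0, -4.7, -0.4]
width: 0.0137
```

Request:
carry_out(commands=[[10,0,0,0,-0.1],[10,0,0,0,-0.2],[10,0,0,0,-0.3],[10,0,0,0,-0.4],[10,0,0,0,-0.5],[10,0,0,0,-0.6],[10,0,0,0,-0.7],[10,0,0,0,-0.8],[10,0,0,0,-0.9],[10,0,0,0,-1.0],[10,0,0,0,-1.0]])

```text
clock: 13.62
tcp_pos: [0.6103, 0.0205, 0.0707]
tool_rot: [179.9, -0.1, 46.0]
contact_force: [4.4, 0.4, -1.9]
width: 0.0135
```

Request:
carry_out(commands=[[10,0,0,0,-0.08],[10,0,0,0,-0.16],[10,0,0,0,-0.22],[10,0,0,0,-0.257],[10,0,0,0,-0.257],[10,0,0,0,-0.257],[10,0,0,0,-0.257],[10,0,0,0,-0.257]])

```text
clock: 14.62
tcp_pos: [0.6106, 0.0207, 0.0707]
tool_rot: [180.0, -0.2, 31.3]
contact_force: [6.2, 2.0, -4.4]
width: 0.0136
```

```bash
python3 snap.py w6; python3 - <<'E'
from fit import *
for n in ["scene","side"]:
    p,d=vision.read_camera(n);T,i=T_wc(n);P=cloud(d,T,i);cv2.imwrite(f"pics/{n}6.png",p[:,:,::-1])
    m=(P[...,2]>.085)&(P[...,2]<.112)&(abs(P[...,0]-.56)<.04)&(abs(P[...,1]-.235)<.03)
    q=P[m];print(n,m.sum(),q.min(0),q.max(0),np.median(q,0))
a=cv2.imread("pics/w6.png");b=cv2.resize(cv2.imread("pics/scene6.png")[160:280,280:500],(440,240));
cv2.imwrite("pics/m6.png",np.vstack([cv2.resize(a,(440,330)),b]))
E
```

```text
14.625 [0.61059739 0.02073556 0.07073747] [ 1.79966111e+02 -1.77386613e-01  3.12904382e+01] [ 0.23  0.07  0.06 -0.    0.06  0.01] 0.013608090313371816 [ 6.21780253  1.99941246 -4.42764482]
scene 179 [0.5492 0.2241 0.0851] [0.5753 0.2485 0.112 ] [0.569  0.2347 0.1049]
side 76 [0.5463 0.2193 0.086 ] [0.5695 0.2446 0.1104] [0.5567 0.2268 0.102 ]
```

View pics/m6.png

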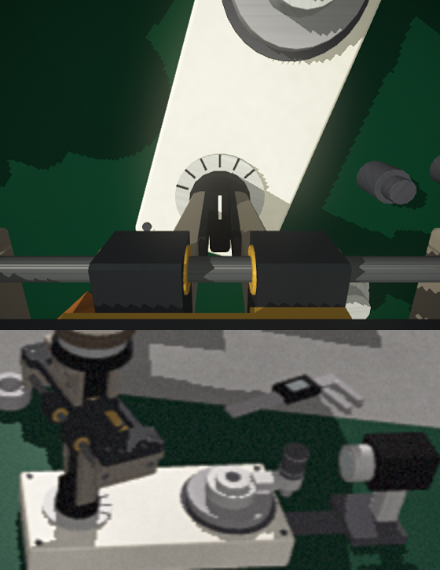

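The pin stands upright in the eye facing the camera, with its head near (0.56, 0.235). That matches the position predicted for a 72° turn, (0.5605, 0.2345). The knob is held still, so I hand the job in.

```bash
python3 -c "
from plant import r,order
print(order.finish_job());s=r.sense();print(s['clock'],s['tool_rot'],s['width'])"
```

```text
the job is handed in; nothing more can be done
None
the job is handed in; nothing more can be done
```

The job is handed in, with the slim pin through the eye and the knob held at the third click. The hand-in gave no verdict.

- **Pin:** I took the slim pin from the rack's -y end and lowered it into the eye with no noticeable force. I then let go and lifted clear. A check showed its head top at z = 0.108 m, the height expected with the head flat on the eye, and centred within about 1 mm.
- **Knob:** I pinched the bar with a 45 N setting and turned it 71.9° clockwise by tool yaw (103.2° to 31.3°; the third click is 72°). The clock was 14.6 s just before the last pictures.
- **Last checks:** the bar was still held at a width of 13.6 mm and the arm was still. The head was near (0.56, 0.235), where a 72° turn should carry it, facing the measuring camera. The knob angle was inferred from the tool's yaw, not read directly.
- **Disagreements:** the side camera put the head's visible surface about 8 to 12 mm from the scene camera's. I put this down to each seeing a different face of the head, plus calibration. The estimates of the eye's position differed by about 2 mm between views, so I used the eye-to-head offset from a single view.

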